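Load the pump cassette and lock its lever

ROBOT

A 6-joint arm with a two-finger parallel gripper is mounted at the origin on the work surface. World frame = base frame: x ahead of the robot, y to its left, z up, the work surface at z = 0. Lengths are in m, angles in rad, forces in N, time in s.
With the tool pointing down it reaches from about 0.325 to 0.9 m from the base axis. Payload 6.1 kg.
Tool frame: the origin (TCP) lies midway between the tips of the shut fingers; the grasp point (between the pads) lies 19 mm behind it; x points along the fingers, y is the direction in which the jaws open and shut, and the axes are right-handed (so a half turn about x gives the same grasp; the last joint's range is limited). The gripper opens to 85 mm and grips with 20 to 120 N. Pads are 22 mm wide; open, the fingers measure 114 mm over their backs; the gripper's body (76 mm by 85 mm) begins 54 mm behind the grasp point. The pads swing forward as they close: fully open they stand 13 mm farther back than shut.
Start: joints at [-1.322, 0.22, 1.526, -0, 1.395, -0.126], TCP at [0.229, -0.582, 0.231] pointing down, gripper open.
Joint ranges: [-2.98, 2.98], [-0.91, 2.08], [0.09, 2.57], [-1.24, 4.39], [0.2, 2.65], [-2.68, 2.68]. Speed limits (rad/s): [2.57, 2.57, 3.01, 3.14, 3.14, 3.14].

INTERFACE

Orientations are given as a rotation vector (axis times angle).
In Python, from workcell import r, optics, workorder, cut_out, landmark_of gives the robot as it stands.
- The arm moves only by the tool step_arm, never from a script. Its argument "targets" is a list of rows, each a list of 3 entries, a list of its own where there are three numbers: the closure, from -1 (fully open) to 1 (shut), so that 0 is half open, then the shift along the world's x, y, z in cm, then the turn about the world's z in degrees. A call has 1 to 12 rows; each row is the pose to reach, as a shift and turn from the pose commanded when the call began; what a row does not reach only later rows make up. A row lasts 1/12 s, in which the tool goes at most 41.7 mm and 7.16 degrees, less where a joint would pass 70% of its speed; a pose out of reach is approached as far as the arm can. A call with a gripper value outside its range is refused whole. The fingers move at their own pace and stop on an object; "grip_force" is the grip in N (left out, the last holds). Time passes only in rows, so rows that repeat a pose let the fingers close. It gives the time, the measured TCP pose, the force and the opening at its end, in the units of the state.
- r.get_state(): the state, without advancing time (a new reading comes with each control period).
- optics.capture(name): name is "side" or "top"; returns (picture, depth): 480x640x3 uint8, blue, green, red; 480x640 float32, m along the optical axis (not along the pixel's ray), 0 where there is no reading.
- optics.camera_info(name): a dict with "fx", "fy", "cx", "cy" (pixels), "D" ([k1, k2, p1, p2, k3] as OpenCV has them; the pictures are not rectified), "rvec" (rotation vector, rad) and "tvec" (3), from world to camera coordinates, as OpenCV has them. Camera axes: x right, y down, z forward; pixel columns grow to the right and rows downward; lengths in m; the calibration is good to about 2 mm. A picture is of the moment at which its call begins. camera_info takes no time and is no camera call.
- workorder.job_done(): hands the job in, once; it reports no verdict.
Trained networks look in the newest picture that a camera, given by its name, has taken for a name from the list of things; names that differ only in an ending like _2 or _b are one class to them, and where a whole thing is asked for, a point or a joint stands for the part that bears it (a point fixed in the world has none). Each returns a list of dicts, best first, with "confidence" (0 to 1); they miss things now and then, are a little off and sometimes report something else, mostly with a low value. They report only what shows in the picture. A call takes as long as a camera call. They do not tell look-alikes from the thing itself.
- cut_out(camera, label): "mask" (480x640 bool, what is visible of it) and "point" ([column, row] in pixels, amid what is visible of it).
- landmark_of(camera, label): "point" ([column, row] in pixels: a listed point, or the origin of a listed thing).
The state is a dict: "clock": time; "joint_positions": joint angles; "qd": joint speeds; "tau": joint torques, N m; "eef_pos": TCP position; "tool_rot": TCP orientation; "contact_force": force on the tool from outside, world axes, zero at the start; "ft_torque": the same for the moment, N m; "grip_width": finger opening in m.
Only numpy, scipy, OpenCV 4.12 (cv2) and the standard library are available. Lean on these libraries where they do the work, as an engineer would, in place of code of your own. Each camera call takes 0.05 s, during which the arm holds its last target.

TASK

Load the pump module: slide the big flat pump cassette across the module's top and let it drop into the open pocket until it lies fully home, first swinging the locking lever clear and setting the little sample bottle aside if they are in the way. Then swing the lever all the way shut over the cassette. Keep the sample bottle upright, wherever it ends, and leave everything else where it is.

Things in the scene. Friction and masses are not known exactly. Their poses are not given: they have to be found in the camera images.
- module: Blue pump module on its back, fixed: box 300 (x) by 460 (y) by 60 mm high, flat top (the deck). Origin: centre of its underside. The pocket is sunk in the deck at its frame's x 0, y -120 mm; the +y part is open. Standing on the deck: a keeper block (24 mm high) at x -72 to -92, y -120 mm; the lever's pedestal (30 mm across) at x 74, y -120; two steel ports (20 mm across, 30 high) at x +-132, y 35.
- pocket (a point): Centre of the pocket's floor, 12 mm below the deck (48 mm above the bench); axes as the module's. Opening 106 (x) by 93 mm (y). A wall 6 mm thick, 10 mm above the deck, edges its -x, +x and -y sides. The +y side is open at deck level, with cheeks as low, flaring out from its corners to a mouth about 125 mm wide, 30 mm before the edge, to lead the cassette in.
- cassette: Pump cassette: beige and dark grey flat block 100 (x) by 88 (y) by 36 mm high, 0.3 to 0.55 kg, too wide to grasp. Origin: centre of its underside. Starts flat on the deck's +y part, within 0.35 rad of square. Goes into the pocket with its x along the module's x (either way round): pushed over the open +y side it tips in nose first, then drops flat and stands 24 mm above the deck.
- lever (a joint): Locking lever, flat aluminium arm on an upright hinge, swinging level. 0 = shut: arm along the module's -x over the pocket's middle; grows anticlockwise from above, towards -y, to 1.95 rad. Arm 18 mm wide, 139 mm long, 28 to 38 mm above the deck: clears a seated cassette, is blocked by one not fully down. Above 1.6 it is out of the cassette's way. Stays where left (1 N at the post).
- lever_post (a point): Top centre of the lever's upright round post (16 mm across, 37 mm tall, standing on the arm 130 mm from the hinge), by which the lever is pushed or held from above. The top is 75 mm above the deck.
- lever_hinge (a point): Lever's hinge axis, in the module's frame at x 74 mm, y -120 mm, 27 mm above the deck.
- sample: Sample bottle, small white closed bottle 30 mm across and 60 mm tall, 60 g, standing loose on the deck between the cassette and the pocket, or beside that way. Origin: centre of its underside; z is its axis.
- ferrule: Bystander: steel ring 40 mm across, 14 mm high, lying loose on the deck beyond the pocket's +x side. Origin: centre of its underside.
- bung: Bystander: steel stepped plug 32 mm across, 22 mm high, loose on the deck at its -x, -y corner. Origin: centre of its underside.
- media: Bystander: glass bottle with blue cap, 80 mm across, 140 mm tall, on the bench left of the module (robot's +y). Origin: centre of its underside.
- buffer: Bystander: white jar 60 mm across, 120 mm tall, on the bench left of the module. Origin: centre of its underside.
- beaker: Bystander: glass beaker 72 mm across, 85 mm tall, on the bench right of the module (robot's -y). Origin: centre of its underside.
- wrench: Bystander: steel wrench 160 mm long lying on the bench right of the module. Origin: middle of its underside.
Mind the look-alikes: they are no part of the job. What is shaped like the sample but purple is not meant. Of the things that look like the cassette, the smaller one is meant.

How it is judged:
On the way, in this order (a step that is already met when the one before it is completed fails the run):
1. the cassette lies fully home in the pocket, with the lever not yet shut (x of cassette in the frame of pocket between -0.006 and 0.006 m and y of cassette in the frame of pocket between -0.006 and 0.006 m and z of cassette in the frame of pocket below 0.0025 m and angle between the x axis of cassette and the x axis of module, either way round below 0.06 rad and angle between cassette's own z axis and vertical below 0.03 rad and value of joint lever above 0.3 rad), for 0.2 s.
2. the lever is swung shut over the seated cassette (x of cassette in the frame of pocket between -0.006 and 0.006 m and y of cassette in the frame of pocket between -0.006 and 0.006 m and z of cassette in the frame of pocket below 0.0025 m and angle between the x axis of cassette and the x axis of module, either way round below 0.06 rad and angle between cassette's own z axis and vertical below 0.03 rad and value of joint lever below 0.08 rad), for 0.2 s.
At the end, for the whole second after the job is handed in: The cassette lies flat in the pocket: centre within 6 mm of the pocket's in x and y, underside within 2.5 mm of its floor, square within 0.06 rad, tilted under 0.03 rad; the lever reads under 0.08 rad; the sample bottle stands upright (within 0.1 rad) and at rest anywhere (all of step 2 and angle between sample's own z axis and vertical below 0.1 rad and linear speed of cassette below 0.01 m/s and linear speed of sample below 0.02 m/s); the robot touches nothing.
It fails at once if the sample bottle is knocked over (tilted over 0.6 rad) (angle between sample's own z axis and vertical above 0.6 rad).
It fails at once if a bystander is moved more than 30 mm (distance of any of ferrule, bung, media, beaker, wrench, buffer from where it was at the start of the episode above 0.03 m).
It also fails if it takes over 67 s, if anything falls off the work surface, if the arm or the gripper's body presses on something with over 40 N, if the wrist force passes 120 N, or if a joint passes its speed limit or range.

## Working session

There is one attempt and no reset: what is moved stays moved. The work goes in short steps, Python scripts to look and compute and a tool call to move; the robot and the scene stay as the last step left them, time stands still between calls to the robot, and variables do not carry over. Pictures are saved under pics/ and viewed, and the job is handed in when it is done.

Besides the shell and the picture viewer there is one more tool, called after ">>>" in YAML: its name, and indented under it one key for each argument. step_arm: Moves the arm, as the interface text tells. Its arguments: {"type":"object","properties":{"targets":{"type":"array"},"grip_force":{"type":"number"}},"required":["targets"]}

```bash
mkdir -p pics; ls; cat > h.py <<'E'
import numpy as np,cv2
from workcell import r, optics, workorder, cut_out, landmark_of
E
python3 - <<'E'
from h import *
for n in("top","side"):
    p,d=optics.capture(n); cv2.imwrite(f"pics/{n}0.png",p); np.save(f"{n}0.npy",d)
    print(n,optics.camera_info(n))
print(r.get_state())
E
```

```text
pics
top {'fx': 508.0952985817475, 'fy': 508.0952985817475, 'cx': 325.93258584763777, 'cy': 242.35169017813035, 'D': array([-0.07576928,  0.        ,  0.        ,  0.        ,  0.        ]), 'rvec': array([ 2.13736011, -2.10136629,  0.18667934]), 'tvec': array([-0.01944067,  0.50332289,  1.18482717])}
side {'fx': 580.279714985322, 'fy': 580.279714985322, 'cx': 310.23654704656497, 'cy': 238.29765722026517, 'D': array([0.01053529, 0.        , 0.        , 0.        , 0.        ]), 'rvec': array([ 0.57360034, -2.50295376,  1.36586093]), 'tvec': array([0.4529894, 0.2069565, 1.1614978])}
{'clock': 0.1, 'joint_positions': array([-1.32208270e+00,  2.21143790e-01,  1.52752510e+00,  1.29671833e-05,
        1.39469841e+00, -1.26110610e-01]), 'qd': array([-0.00027147, -0.00208934, -0.00065604, -0.0007268 ,  0.00103763,
        0.00065402]), 'tau': array([ 7.42583525e-04, -4.98239100e+01, -3.90547371e+01, -1.89325706e-04,
        5.68554140e-03, -1.98322221e-05]), 'eef_pos': array([ 0.2286745 , -0.58106685,  0.23029576]), 'tool_rot': array([ 2.01715112,  0.38436317, -2.01734818]), 'contact_force': array([-0.5151074 ,  0.16267282, -0.15752006]), 'ft_torque': array([0.06520131, 0.03351605, 0.04358278]), 'grip_width': 0.08545802458965282}
```

View pics/top0.png

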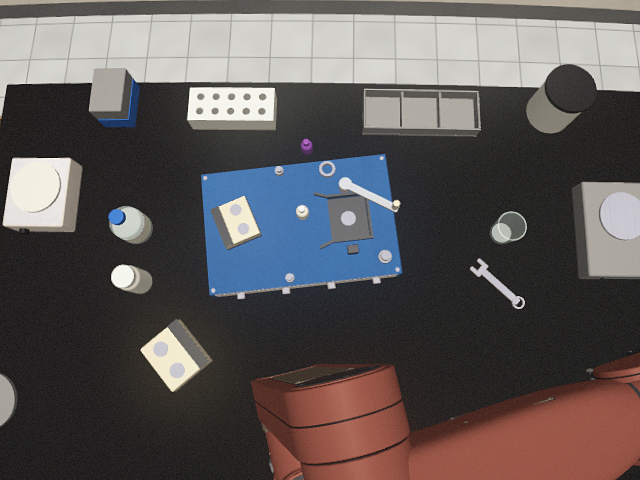

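View pics/side0.png

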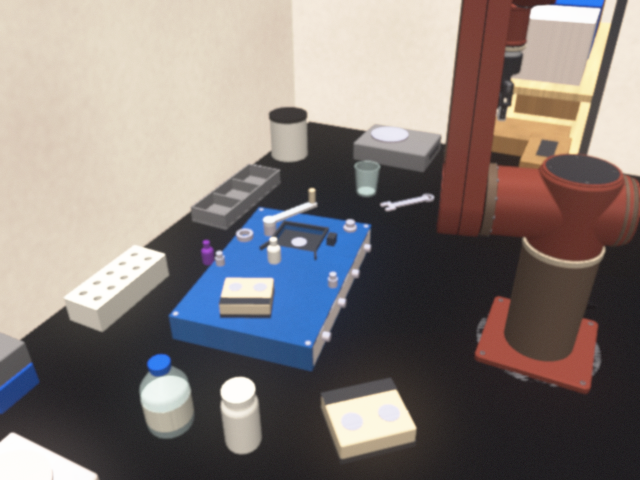

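Candidates: the cassette-like blocks are at top (236,222) on the deck and (176,355) on the bench. The deck one is smaller and starts on the deck, so it is the one meant. The sample-like bottles are white at (302,212) on the deck and purple at (307,145) off it, and white is the one meant. I'll confirm with an enlarged crop and measure.

```bash
cat >> h.py <<'E'
def ray(n,px):
    c=optics.camera_info(n);K=np.array([[c['fx'],0,c['cx']],[0,c['fy'],c['cy']],[0,0,1]])
    u=cv2.undistortPoints(np.array([[px]],float),K,c['D'])[0,0]
    R=cv2.Rodrigues(c['rvec'])[0]; return -R.T@c['tvec'], R.T@np.array([u[0],u[1],1])
def onz(n,px,z):
    o,d=ray(n,px); return o+d*(z-o[2])/d[2]
def proj(n,P):
    c=optics.camera_info(n);K=np.array([[c['fx'],0,c['cx']],[0,c['fy'],c['cy']],[0,0,1]])
    return cv2.projectPoints(np.array(P,float).reshape(-1,3),c['rvec'],c['tvec'],K,c['D'])[0][:,0]
def cloud(n,d):
    c=optics.camera_info(n);K=np.array([[c['fx'],0,c['cx']],[0,c['fy'],c['cy']],[0,0,1]])
    v,u=np.mgrid[:480,:640]
    un=cv2.undistortPoints(np.stack([u,v],-1).reshape(-1,1,2).astype(float),K,c['D'])[:,0]
    R=cv2.Rodrigues(c['rvec'])[0]; z=d.reshape(-1,1)
    P=np.c_[un,np.ones(len(un))]*z
    return ((P-c['tvec'])@R).reshape(480,640,3)
E
python3 - <<'E'
from h import *
p=cv2.imread("pics/top0.png"); cv2.imwrite("pics/c0.png",cv2.resize(p[135:305,190:415],None,fx=3.5,fy=3.5,interpolation=cv2.INTER_CUBIC))
for l in ("module","pocket","cassette","lever_post","lever_hinge","sample"):
    for q in landmark_of("top",l)[:3]: print(l,np.round(q["point"],1),round(q["confidence"],2))
C=cloud("top",np.load("top0.npy"))
for px in [(230,270),(280,240),(255,220),(236,210),(302,212),(348,217),(397,205),(345,183),(372,195),(176,355),(20,300)]: print(px,np.round(C[px[1],px[0]],4))
d=np.load("top0.npy");print((d>0).mean())
E
```

```text
module [297.1 229.7] 0.85
pocket [349.8 219.5] 0.8
cassette [178.7 354.5] 0.88
cassette [236.3 219.9] 0.69
lever_post [393.9 203.8] 0.9
lever_hinge [343.3 179.2] 0.88
sample [308.4 152.4] 0.55
sample [304.  212.1] 0.5
(230, 270) [0.4306 0.2169 0.0578]
(280, 240) [0.5049 0.0993 0.061 ]
(255, 220) [0.5479 0.1582 0.0839]
(236, 210) [0.5691 0.2028 0.0944]
(302, 212) [0.5615 0.045  0.1146]
(348, 217) [ 0.567  -0.0637  0.0491]
(397, 205) [ 0.5773 -0.1729  0.1314]
(345, 183) [ 0.6382 -0.0542  0.0979]
(372, 195) [ 0.6097 -0.1184  0.0976]
(176, 355) [0.2278 0.3375 0.0473]
(20, 300) [ 0.3502  0.771  -0.0044]
0.995927734375
```

View pics/c0.png

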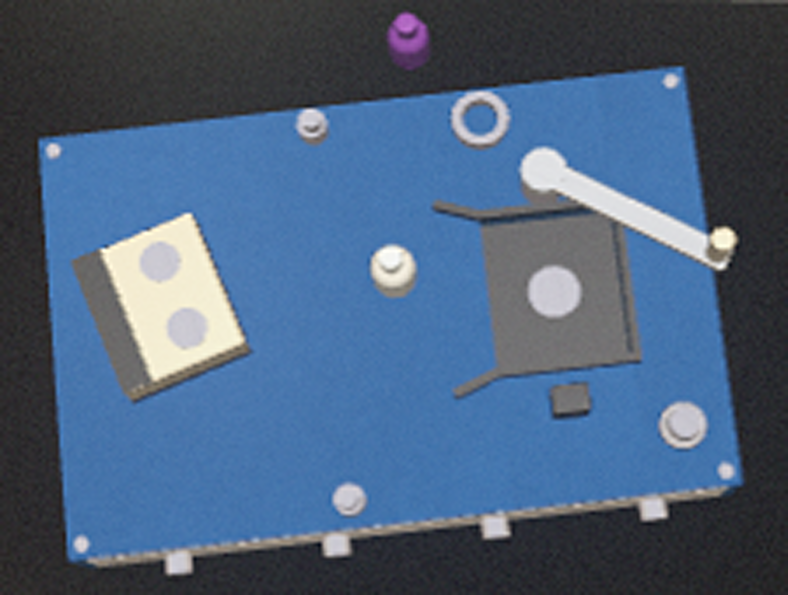

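The crop shows the smaller cassette on the deck (crop 160,305), the white bottle (393,270), and the lever partly over the pocket's -y corner with its post at (721,240). Next I'll measure poses.

```bash
cat > m.py <<'E'
from h import *
def run(p,d):
    C=cloud("top",d)
    hsv=cv2.cvtColor(p,cv2.COLOR_BGR2HSV)
    return C,hsv
p=cv2.imread("pics/top0.png"); C,hsv=run(p,np.load("top0.npy"))
blue=(cv2.inRange(hsv,(100,120,60),(118,255,255))>0)&(np.abs(C[...,2]-.06)<.012)
blue=cv2.morphologyEx(blue.astype(np.uint8),cv2.MORPH_OPEN,np.ones((3,3)))
n,l,s,_=cv2.connectedComponentsWithStats(blue); k=1+np.argmax(s[1:,4]); m=l==k
cs,_=cv2.findContours(m.astype(np.uint8),0,1); c=max(cs,key=cv2.contourArea)
W=np.array([onz("top",q,.06)[:2] for q in c[:,0].astype(float)])
rect=cv2.minAreaRect((W*1000).astype(np.float32)); print("deck",rect)
v,u=np.nonzero(C[...,2]>.09); 
sel=(C[...,2]>.085)&(C[...,2]<.104)&(C[...,1]>.1)&(C[...,1]<.28)&(C[...,0]>.45)&(C[...,0]<.68)
cs,_=cv2.findContours(sel.astype(np.uint8),0,1); c=max(cs,key=cv2.contourArea)
W=np.array([onz("top",q,.096)[:2] for q in c[:,0].astype(float)])
print("cass",cv2.minAreaRect((W*1000).astype(np.float32)))
s=(C[...,2]>.11)&(C[...,2]<.13)&(np.abs(C[...,1]-.045)<.03)&(np.abs(C[...,0]-.56)<.03)
print("sample top",C[s].mean(0),s.sum())
E
python3 m.py
python3 - <<'E'
from h import *
# corner screws etc from crop
f=lambda x,y,z:np.round(onz("top",(190+(x+.5)/3.5-.5,135+(y+.5)/3.5-.5),z),4)
for n,x,y,z in [("sc1",53,151,.06),("sc2",671,81,.06),("sc3",726,471,.06),("sc4",81,544,.06),("port+",312,119,.09),("port-",349,493,.09),("hinge",543,167,.098),("post",722,236,.135),("pocketdisc",554,292,.048),("sampletop",392,262,.12),("cornTL",39,140,.06),("TR",683,67,.06),("BR",742,484,.06),("BL",68,560,.06),
 ("cas",189,213,.096),("cas",248,345,.096),("cas",133,398,.096),("cas",73,260,.096)]: print(n,f(x,y,z))
E
```

```text
deck ((549.5859375, 55.94688415527344), (299.4113464355469, 459.2804870605469), 7.491107940673828)
cass ((541.353515625, 203.50115966796875), (103.64405822753906, 89.01323699951172), 24.513134002685547)
sample top [0.56860451 0.04767155 0.11814257] 39
sc1 [0.6589 0.2918 0.06  ]
sc2 [ 0.7167 -0.1447  0.06  ]
sc3 [ 0.4389 -0.1812  0.06  ]
sc4 [0.3817 0.2551 0.06  ]
port+ [0.6744 0.1055 0.09  ]
port- [0.4161 0.0718 0.09  ]
hinge [ 0.6397 -0.0537  0.098 ]
post [ 0.5832 -0.1701  0.135 ]
pocketdisc [ 0.5646 -0.0636  0.048 ]
sampletop [0.5661 0.0457 0.12  ]
cornTL [0.6669 0.3023 0.06  ]
TR [ 0.7274 -0.1533  0.06  ]
BR [ 0.4302 -0.192   0.06  ]
BL [0.3706 0.2634 0.06  ]
cas [0.6045 0.1861 0.096 ]
cas [0.5136 0.142  0.096 ]
cas [0.4764 0.2174 0.096 ]
cas [0.5705 0.2635 0.096 ]
```

```bash
python3 - <<'E'
from h import *
s=r.get_state(); R=cv2.Rodrigues(s['tool_rot'])[0]; print(R.round(3)); print("jaw yaw",np.degrees(np.arctan2(R[1,1],R[0,1])))
th=np.radians(7.45); M=np.array([[np.cos(th),-np.sin(th)],[np.sin(th),np.cos(th)]]); o=np.array([.549,.0555])
for n,q in [("pocket",(0,-.12)),("hinge",(.074,-.12)),("aside",(-.11,-.02))]: print(n,o+M@q)
for P in [(.566,.046),(.541,.203)]: print(M.T@(np.array(P)-o))
h=o+M@(.074,-.12)
for a in [.99,1.2,1.4,1.6,1.8,1.9]: 
    t=th+np.pi+a; print(a,h+.13*np.array([np.cos(t),np.sin(t)]))
C=cloud("side",np.load("side0.npy"))
s=(C[...,2]>.112)&(C[...,2]<.13)&(np.abs(C[...,1]-.045)<.03)&(np.abs(C[...,0]-.56)<.03); print(C[s].mean(0),s.sum())
s=(C[...,2]>.12)&(C[...,2]<.15)&(np.abs(C[...,1]+.17)<.03)&(np.abs(C[...,0]-.58)<.03); print("post",C[s].mean(0),s.sum())
E
```

```text
[[-0.     0.366 -0.931]
 [ 0.    -0.931 -0.366]
 [-1.    -0.    -0.   ]]
jaw yaw -68.52506290255396
pocket [ 0.56455931 -0.06348701]
hinge [ 0.63793463 -0.0538921 ]
aside [0.4425218  0.02140613]
[ 0.01562471 -0.01162404]
[0.01119252 0.14729215]
0.99 [ 0.58129908 -0.17090669]
1.2 [ 0.60693616 -0.18014222]
1.4 [ 0.63263609 -0.18378407]
1.6 [ 0.65854726 -0.18224754]
1.8 [ 0.68363667 -0.17559388]
1.9 [ 0.69555826 -0.17042329]
[0.5696633  0.05097286 0.11717673] 35
post [ 0.58135765 -0.16586833  0.12894641] 42
```

>>> step_arm:
  targets:
    - [0,[35.2,41.1,-2],76]
    - [0,[35.2,41.1,-2],76]
    - [0,[35.2,41.1,-2],76]
    - [0,[35.2,41.1,-2],76]
    - [0,[35.2,41.1,-2],76]
    - [0,[35.2,41.1,-2],76]
    - [0,[35.2,41.1,-2],76]
    - [0,[35.2,41.1,-2],76]
    - [0,[35.2,41.1,-2],76]
    - [0,[35.2,41.1,-2],76]
    - [0,[35.2,41.1,-2],76]
    - [0,[35.2,41.1,-2],76]
  grip_force: 30

```text
clock: 1.4
eef_pos: [0.5549, -0.2003, 0.2131]
tool_rot: [1.109, 1.269, -1.109]
contact_force: [1.0, -0.4, 0.4]
grip_width: 0.0424
```

>>> step_arm:
  targets:
    - [0,[0,0,0],0]
    - [0,[0,0,0],0]

```text
clock: 1.57
eef_pos: [0.5548, -0.1999, 0.2126]
tool_rot: [1.109, 1.27, -1.11]
contact_force: [0.2, -0.1, -0.6]
grip_width: 0.0426
```

```bash
cat >> h.py <<'E'
def st():
    s=r.get_state(); R=cv2.Rodrigues(s['tool_rot'])[0]; print("clk",s['clock'],"p",s['eef_pos'].round(4),"yaw",round(float(np.degrees(np.arctan2(R[1,1],R[0,1]))),1),"F",s['contact_force'].round(1),"w",round(s['grip_width'],4)); return s
E
python3 -c "
from h import *
st();p,d=optics.capture('top');cv2.imwrite('pics/top1.png',p[120:320,180:440].repeat(3,0).repeat(3,1))"
```

```text
clk 1.5667 p [ 0.5548 -0.1999  0.2126] yaw 7.7 F [ 0.2 -0.1 -0.6] w 0.0426
```

View pics/top1.png

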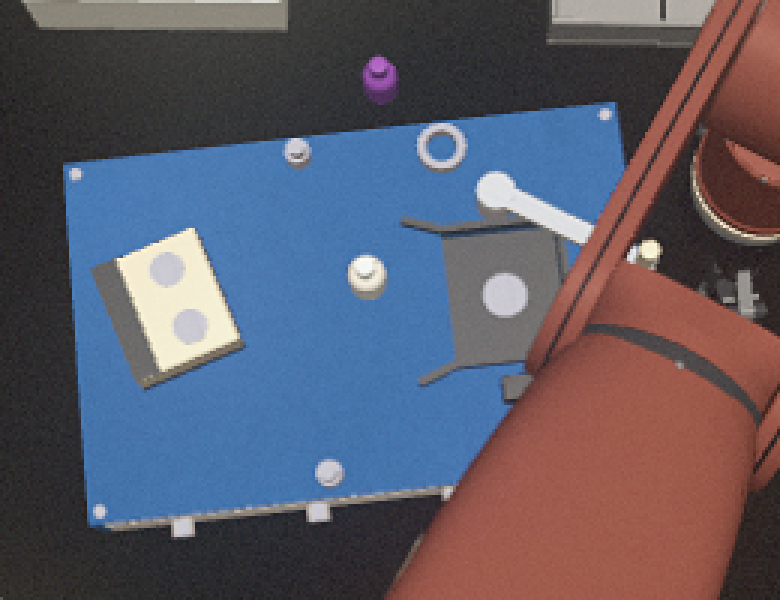

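>>> step_arm:
  targets:
    - [0,[2.6,3.1,0],0]
    - [0,[2.6,3.1,0],0]
    - [0,[2.6,3.1,0],0]
    - [0,[2.6,3.1,-3],0]
    - [0,[2.6,3.1,-6],0]
    - [0,[2.6,3.1,-8],0]
    - [0,[2.6,3.1,-10],0]
    - [0,[2.6,3.1,-10],0]

```text
clock: 2.28
eef_pos: [0.5756, -0.1717, 0.1079]
tool_rot: [1.113, 1.275, -1.118]
contact_force: [-0.5, -0.7, -0.8]
grip_width: 0.0433
```

>>> step_arm:
  targets:
    - [0,[2,-0.6,0],0]
    - [0,[4,-1.0,0],0]
    - [0,[5.5,-1.3,0],0]
    - [0,[7,-1.3,0],0]
    - [0,[9,-1.2,0],0]
    - [0,[10.5,-0.9,0],0]
    - [0,[11.5,-0.6,0],0]
    - [0,[12.5,-0.3,0],0]
    - [0,[12.5,-0.3,0],0]
    - [0,[12.5,-0.3,0],0]

```text
clock: 3.12
eef_pos: [0.7048, -0.1754, 0.114]
tool_rot: [1.113, 1.267, -1.113]
contact_force: [-0.0, -0.5, 0.2]
grip_width: 0.0425
```

```bash
python3 -c "
from h import *
st();p,d=optics.capture('side');cv2.imwrite('pics/s2.png',p[160:400,150:420].repeat(2,0).repeat(2,1))"
```

```text
clk 3.1167 p [ 0.7048 -0.1754  0.114 ] yaw 7.4 F [-0.  -0.5  0.2] w 0.0425
```

View pics/s2.png

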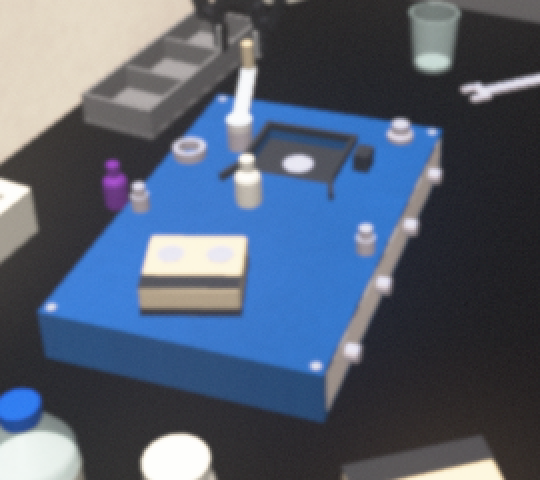

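>>> step_arm:
  targets:
    - [0,[0,0,4],0]
    - [0,[0,0,8],0]
    - [0,[0,0,10],0]
    - [-0.8,[-14,22,10],0]
    - [-0.8,[-14,22,10],0]
    - [-0.8,[-14,22,10],0]
    - [-0.8,[-14,22,10],0]
    - [-0.8,[-14,22,10],0]
    - [-0.8,[-14,22,10],0]
    - [-0.8,[-14,22,10],0]
    - [-0.8,[-14,22,10],0]
    - [-0.8,[-14,22,10],0]

```text
clock: 4.17
eef_pos: [0.5647, 0.0455, 0.2136]
tool_rot: [1.112, 1.267, -1.111]
contact_force: [-0.3, -0.1, -0.3]
grip_width: 0.0769
```

```bash
python3 -c "
from h import *
st();p,d=optics.capture('side');cv2.imwrite('pics/s3.png',p[160:400,150:420].repeat(2,0).repeat(2,1))
C=cloud('side',d)
s=(C[...,2]>.12)&(C[...,2]<.15)&(np.abs(C[...,1]+.17)<.04)&(np.abs(C[...,0]-.69)<.04); print('post',C[s].mean(0),s.sum())
"
```

```text
clk 4.1667 p [0.5647 0.0455 0.2136] yaw 7.5 F [-0.3 -0.1 -0.3] w 0.0769
post [ 0.69080444 -0.1677925   0.12876051] 40
```

View pics/s3.png

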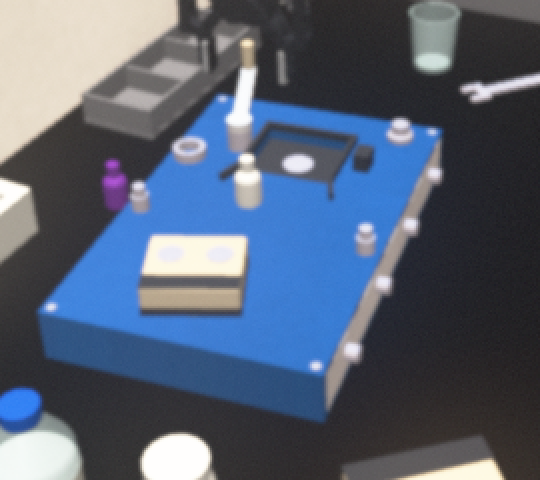

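>>> step_arm:
  targets:
    - [-0.8,[0,0.1,-4],0]
    - [-0.8,[0,0.1,-8],0]
    - [-0.8,[0,0.1,-11],0]
    - [-0.8,[0,0.1,-13],0]
    - [-0.8,[0,0.1,-14],0]
    - [-0.8,[0,0.1,-14],0]
    - [0.2,[0,0.1,-14],0]
    - [0.9,[0,0.1,-14],0]
    - [0.9,[0,0.1,-14],0]
    - [0.9,[0,0.1,-14],0]
    - [0.9,[0,0.1,-14],0]
    - [0.9,[0,0.1,-14],0]
  grip_force: 25

```text
clock: 5.22
eef_pos: [0.5664, 0.0467, 0.0749]
tool_rot: [1.114, 1.265, -1.11]
contact_force: [-0.4, -1.0, 5.7]
grip_width: 0.0287
```

```bash
python3 -c "
from h import *
st();p,d=optics.capture('side');cv2.imwrite('pics/s4.png',p[160:400,150:420].repeat(2,0).repeat(2,1))
"
```

```text
clk 5.2167 p [0.5664 0.0467 0.0749] yaw 7.5 F [-0.4 -1.   5.7] w 0.0287
```

View pics/s4.png

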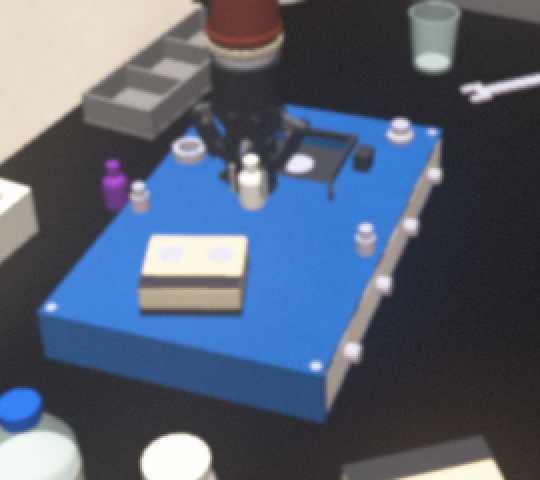

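>>> step_arm:
  targets:
    - [0.9,[0,0,2],0]
    - [0.9,[0,0,4],0]
    - [0.9,[0,0,6],0]
    - [0.9,[-3,-0.6,6],0]
    - [0.9,[-6,-1.2,6],0]
    - [0.9,[-9,-1.8,6],0]
    - [0.9,[-12,-2.4,6],0]
    - [0.9,[-12.4,-2.5,6],0]
    - [0.9,[-12.4,-2.5,6],0]

```text
clock: 6.02
eef_pos: [0.4395, 0.0219, 0.1329]
tool_rot: [1.113, 1.268, -1.113]
contact_force: [0.5, -0.5, -0.2]
grip_width: 0.0292
```

```bash
python3 -c "
from h import *
st();p,d=optics.capture('side');cv2.imwrite('pics/s5.png',p[160:400,150:420].repeat(2,0).repeat(2,1))
"
```

```text
clk 6.0167 p [0.4395 0.0219 0.1329] yaw 7.5 F [ 0.5 -0.5 -0.2] w 0.0292
```

View pics/s5.png

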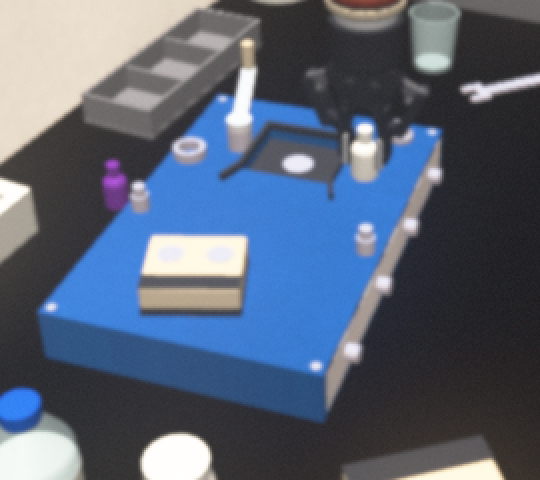

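>>> step_arm:
  targets:
    - [0.9,[0,0,-2.5],0]
    - [0.9,[0,0,-4.5],0]
    - [0.9,[0,0,-5.3],0]
    - [0.9,[0,0,-5.7],0]
    - [0.9,[0,0,-5.8],0]
    - [0.9,[0,0,-5.8],0]

```text
clock: 6.57
eef_pos: [0.4419, 0.0219, 0.0754]
tool_rot: [1.113, 1.267, -1.112]
contact_force: [-0.0, -0.8, -0.6]
grip_width: 0.0291
```

>>> step_arm:
  targets:
    - [0.9,[0,0,-0.1],0]
    - [0.9,[0,0,-0.2],0]
    - [0.9,[0,0,-0.2],0]

```text
clock: 6.82
eef_pos: [0.4422, 0.0218, 0.0749]
tool_rot: [1.113, 1.266, -1.111]
contact_force: [-3.1, 0.5, 11.6]
grip_width: 0.0285
```

>>> step_arm:
  targets:
    - [0.9,[0,0,0.1],0]
    - [0.6,[0,0,0.1],0]
    - [0.3,[0,0,0.1],0]
    - [0.1,[0,0,0.1],0]
    - [-0.2,[0,0,0.1],0]
    - [-0.2,[0,0,0.1],0]
    - [-0.2,[0,0,3],0]
    - [-0.2,[0,0,6],0]
    - [-0.2,[0,0,9],0]
    - [-0.2,[0,0,12],0]

```text
clock: 7.65
eef_pos: [0.4402, 0.022, 0.1937]
tool_rot: [1.112, 1.269, -1.113]
contact_force: [0.8, -0.5, 0.2]
grip_width: 0.0509
```

```bash
python3 -c "
from h import *
st();p,d=optics.capture('side');cv2.imwrite('pics/s6.png',p[160:400,150:420].repeat(2,0).repeat(2,1))
"
```

```text
clk 7.65 p [0.4402 0.022  0.1937] yaw 7.5 F [ 0.8 -0.5  0.2] w 0.0509
```

View pics/s6.png

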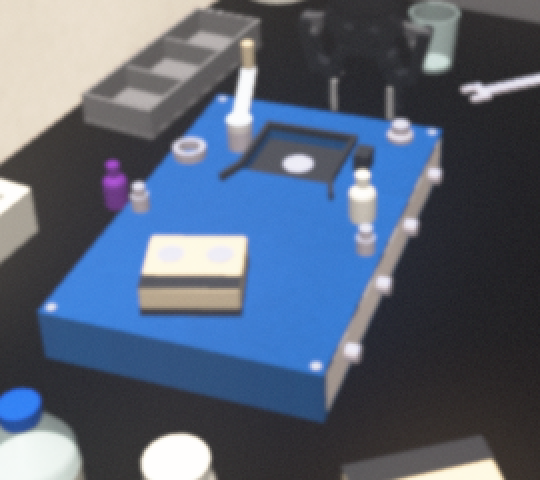

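```bash
cat >> h.py <<'E'
th=np.radians(7.45); M=np.array([[np.cos(th),-np.sin(th)],[np.sin(th),np.cos(th)]]); o=np.array([.549,.0555])
E
python3 - <<'E'
from h import *
p=st()['eef_pos'][:2]
for q in [(-.012,.218),(-.013,.223),(-.006,.199),(-.003,.142),(0,.085),(0,-.05),(0,-.066)]:
    w=o+M@q; print(q,w.round(4),((w-p)*100).round(2))
print(M@(0,-1))
E
```

```text
clk 7.7 p [0.4439 0.0215 0.2004] yaw 7.5 F [3.8 0.4 5.6] w 0.0511
(-0.012, 0.218) [0.5088 0.2701] [ 6.49 24.86]
(-0.013, 0.223) [0.5072 0.2749] [ 6.33 25.34]
(-0.006, 0.199) [0.5172 0.252 ] [ 7.33 23.05]
(-0.003, 0.142) [0.5276 0.1959] [ 8.37 17.44]
(0, 0.085) [0.538  0.1398] [ 9.4  11.82]
(0, -0.05) [0.5555 0.0059] [11.15 -1.56]
(0, -0.066) [ 0.5576 -0.0099] [11.36 -3.15]
[ 0.12966094 -0.99155839]
```

>>> step_arm:
  targets:
    - [0,[6.3,25.6,0],18]
    - [0,[6.3,25.6,0],18]
    - [0,[6.3,25.6,0],18]
    - [0,[6.3,25.6,0],18]
    - [0,[6.3,25.6,0],18]
    - [0,[6.3,25.6,0],18]
    - [0,[6.3,25.6,0],18]
    - [0,[6.3,25.6,0],18]
    - [0,[6.3,25.6,0],18]
    - [0,[6.3,25.6,0],18]

```text
clock: 8.53
eef_pos: [0.5034, 0.2766, 0.1922]
tool_rot: [0.875, 1.388, -0.878]
contact_force: [-0.4, 0.3, -0.4]
grip_width: 0.0424
```

```bash
python3 -c "
from h import *
st();p,d=optics.capture('side');cv2.imwrite('pics/s7.png',p[160:400,150:420].repeat(2,0).repeat(2,1))
"
```

```text
clk 8.5333 p [0.5034 0.2766 0.1922] yaw 25.4 F [-0.4  0.3 -0.4] w 0.0424
```

View pics/s7.png

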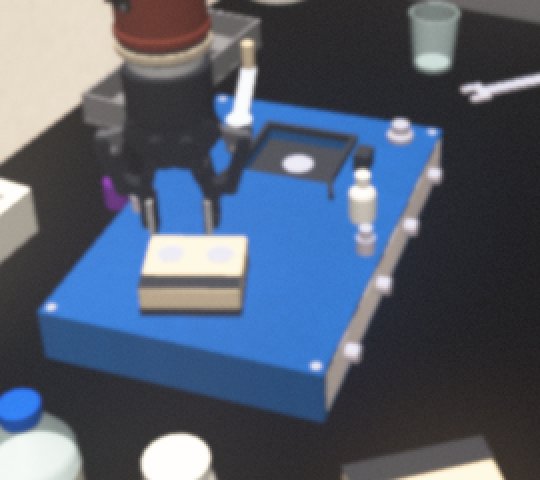

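>>> step_arm:
  targets:
    - [0,[0,0,-3],0]
    - [0,[0,0,-6],0]
    - [0,[0,0,-8],0]
    - [0,[0,0,-9],0]
    - [0,[0,0,-10],0]
    - [0,[0,0,-11],0]
    - [0,[0,0,-12],0]
    - [0,[0,0,-12.4],0]
    - [0,[0,0,-12.4],0]

```text
clock: 9.33
eef_pos: [0.5034, 0.2776, 0.0681]
tool_rot: [0.875, 1.388, -0.877]
contact_force: [-0.2, -0.6, -0.0]
grip_width: 0.0426
```

```bash
python3 -c "
from h import *
st();p,d=optics.capture('side');cv2.imwrite('pics/s8.png',p[160:400,150:420].repeat(2,0).repeat(2,1))
p,d=optics.capture('top');cv2.imwrite('pics/t8.png',p[120:320,180:440].repeat(3,0).repeat(3,1))
"
```

```text
clk 9.3333 p [0.5034 0.2776 0.0681] yaw 25.5 F [-0.2 -0.6 -0. ] w 0.0426
```

View pics/s8.png

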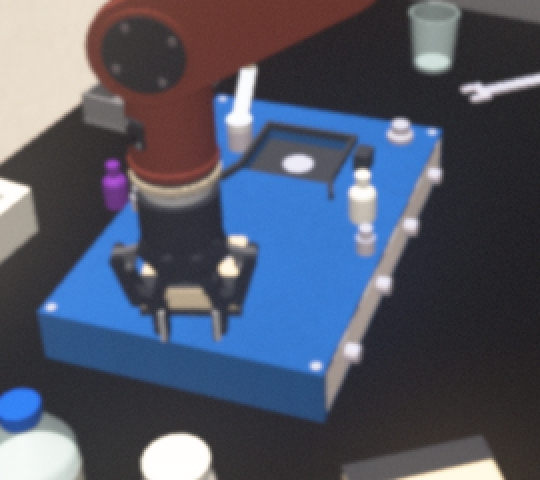

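View pics/t8.png

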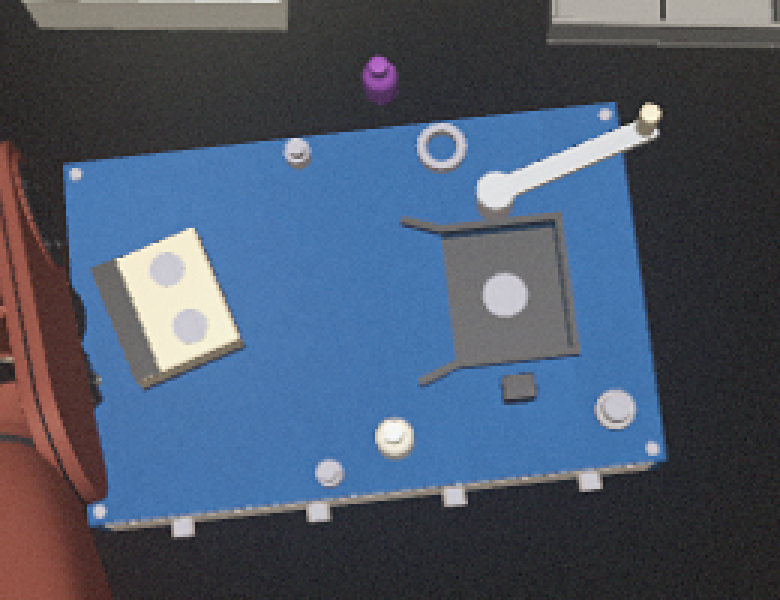

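>>> step_arm:
  targets:
    - [0,[0.5,-1,0],0]
    - [0,[1,-1.9,0],0]
    - [0,[1.3,-2.5,0],0]
    - [0,[1.5,-3.1,0],-1]
    - [0,[1.6,-3.8,0],-2]
    - [0,[1.7,-4.5,0],-3.2]
    - [0,[1.9,-5.2,0],-4.4]
    - [0,[2.0,-5.9,0],-5.5]
    - [0,[2.1,-6.6,0],-6.6]
    - [0,[2.2,-7.3,0],-7.8]
    - [0,[2.4,-8,0],-9]
    - [0,[2.4,-8.2,0],-9]

```text
clock: 10.43
eef_pos: [0.528, 0.1947, 0.0688]
tool_rot: [0.996, 1.331, -0.997]
contact_force: [1.2, 3.3, 1.3]
grip_width: 0.0427
```

```bash
cat > look.py <<'E'
from h import *
import sys
t=sys.argv[1]
s=st();p,d=optics.capture('top');cv2.imwrite(f'pics/t{t}.png',p[120:320,180:440].repeat(3,0).repeat(3,1))
C=cloud('top',d); hsv=cv2.cvtColor(p,cv2.COLOR_BGR2HSV)
lab=C.copy()
D=(C[...,:2]-o)@M
sel=(C[...,2]>.076)&(C[...,2]<.104)&(np.abs(D[...,0])<.075)&(D[...,1]>-.17)&(D[...,1]<.215)&(hsv[...,0]<40)&(hsv[...,2]>60)
sel=cv2.morphologyEx(sel.astype(np.uint8),cv2.MORPH_OPEN,np.ones((3,3)))
cs,_=cv2.findContours(sel,0,1); c=max(cs,key=cv2.contourArea)
zt=np.median(C[...,2][cv2.drawContours(np.zeros_like(sel),[c],-1,1,-1)>0]); 
W=np.array([(onz("top",q,.096)[:2]-o)@M for q in c[:,0].astype(float)])
print("cass zt",zt.round(4),"rect mod",cv2.minAreaRect((W*1000).astype(np.float32)))
print("tool mod",((s['eef_pos'][:2]-o)@M).round(4))
E
python3 look.py 9
```

```text
clk 10.4333 p [0.528  0.1947 0.0688] yaw 16.3 F [1.2 3.3 1.3] w 0.0427
cass zt 0.0951 rect mod ((6.874019622802734, 81.95521545410156), (103.48136901855469, 79.58749389648438), 7.90635871887207)
tool mod [-0.0027  0.1407]
```

View pics/t9.png

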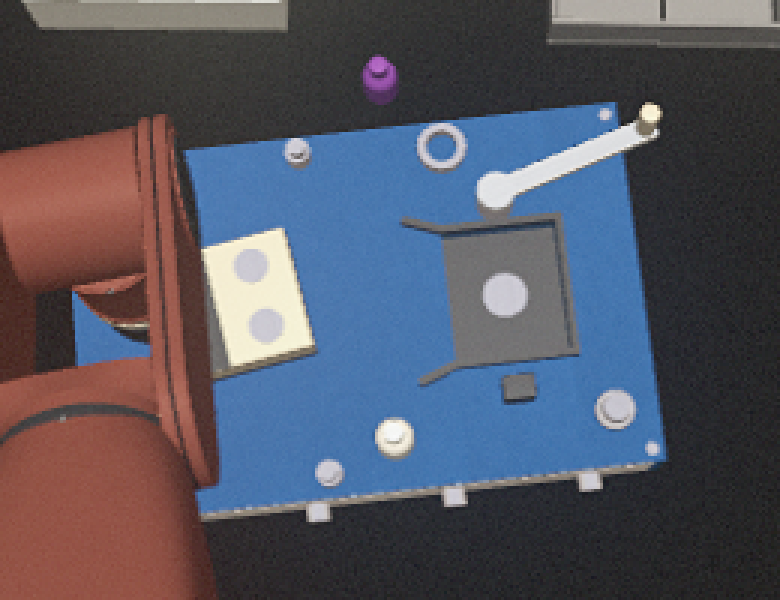

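>>> step_arm:
  targets:
    - [0,[0.1,-0.6,0],-1]
    - [0,[0.2,-1.2,0],-2]
    - [0,[0.2,-1.8,0],-3]
    - [0,[0.3,-2.4,0],-4]
    - [0,[0.4,-3.0,0],-5]
    - [0,[0.5,-3.6,0],-6]
    - [0,[0.5,-4.2,0],-7]
    - [0,[0.6,-4.8,0],-8]
    - [0,[0.7,-5.4,0],-8.8]
    - [0,[0.8,-5.8,0],-8.8]
    - [0,[0.8,-5.9,0],-8.8]
    - [0,[0.8,-5.9,0],-8.8]

```text
clock: 11.48
eef_pos: [0.5359, 0.1362, 0.0688]
tool_rot: [1.11, 1.269, -1.111]
contact_force: [0.2, 0.4, 0.5]
grip_width: 0.0429
```

```bash
python3 look.py 10
```

```text
clk 11.4833 p [0.5359 0.1362 0.0688] yaw 7.7 F [0.2 0.4 0.5] w 0.0429
cass zt 0.0953 rect mod ((-1.5373115539550781, 12.962722778320312), (67.77241516113281, 103.40613555908203), 84.60193634033203)
tool mod [-0.0025  0.0818]
```

View pics/t10.png

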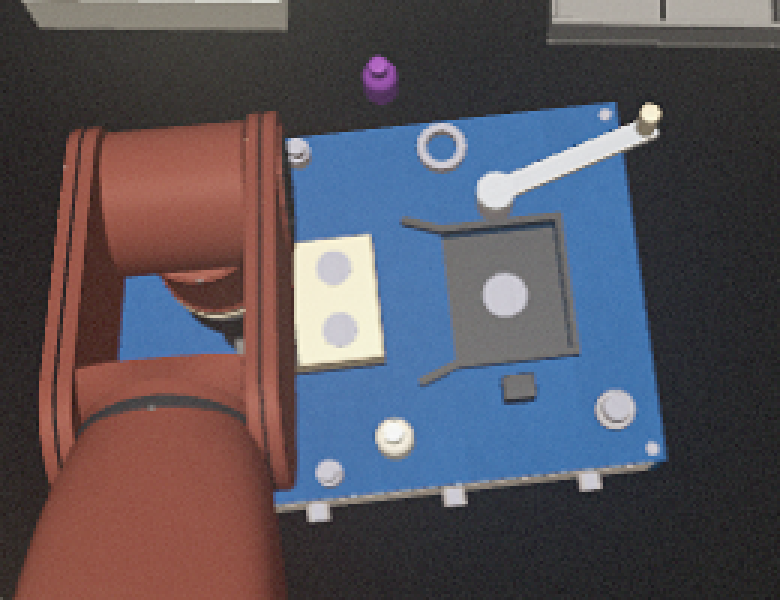

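>>> step_arm:
  targets:
    - [0,[0.1,-0.8,0],0]
    - [0,[0.2,-1.6,0],0]
    - [0,[0.3,-2.4,0],0]
    - [0,[0.4,-3.2,0],0]
    - [0,[0.5,-4.0,0],0]
    - [0,[0.6,-4.8,0],0]
    - [0,[0.7,-5.6,0],0]
    - [0,[0.8,-6.4,0],0]
    - [0,[0.9,-7.1,0],0]
    - [0,[1.0,-7.6,0],0]
    - [0,[1.0,-8,0],0]
    - [0,[1.0,-8,0],0]

```text
clock: 12.53
eef_pos: [0.546, 0.0558, 0.0688]
tool_rot: [1.11, 1.269, -1.111]
contact_force: [-0.0, -0.7, -0.1]
grip_width: 0.0427
```

```bash
python3 look.py 11
```

```text
clk 12.5333 p [0.546  0.0558 0.0688] yaw 7.6 F [-0.  -0.7 -0.1] w 0.0427
cass zt 0.0952 rect mod ((-1.8745155334472656, -73.46582794189453), (56.05994415283203, 103.8072738647461), 83.47258758544922)
tool mod [-0.003   0.0007]
```

View pics/t11.png

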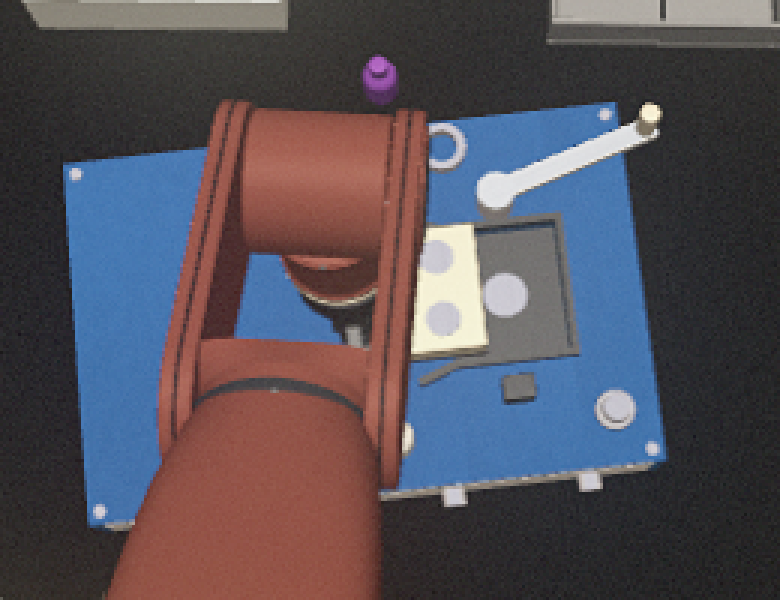

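>>> step_arm:
  targets:
    - [0,[0.1,-0.5,0],0]
    - [0,[0.1,-1.0,0],0]
    - [0,[0.2,-1.5,0],0]
    - [0,[0.3,-2.0,0],0]
    - [0,[0.3,-2.5,0],0]
    - [0,[0.4,-3.0,0],0]
    - [0,[0.5,-3.5,0],0]
    - [0,[0.5,-4.0,0],0]
    - [0,[0.6,-4.5,0],0]
    - [0,[0.7,-5.0,0],0]
    - [0,[0.7,-5.5,0],0]
    - [0,[0.7,-5.5,0],0]

```text
clock: 13.58
eef_pos: [0.5529, 0.0006, 0.0688]
tool_rot: [1.11, 1.269, -1.111]
contact_force: [0.1, 0.0, -0.2]
grip_width: 0.0429
```

```bash
python3 look.py 12; python3 -c "
from h import *
p,d=optics.capture('side');cv2.imwrite('pics/s12.png',p[180:340,200:420].repeat(3,0).repeat(3,1))"
```

```text
clk 13.5833 p [0.5529 0.0006 0.0688] yaw 7.6 F [ 0.1  0.  -0.2] w 0.0429
cass zt 0.0856 rect mod ((-3.9447555541992188, -133.39865112304688), (49.11067199707031, 99.30643463134766), 83.18744659423828)
tool mod [-0.0032 -0.0549]
```

View pics/t12.png

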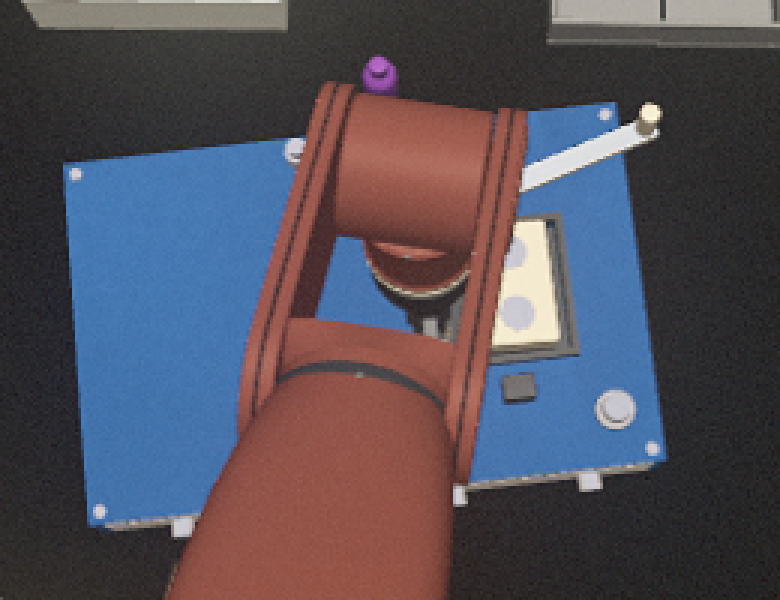

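View pics/s12.png

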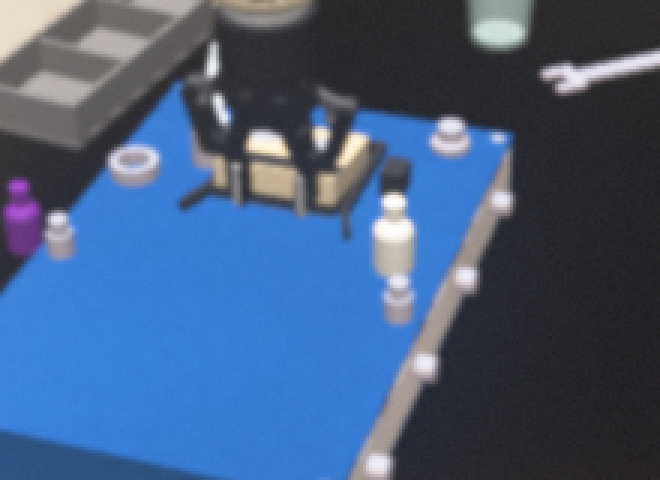

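>>> step_arm:
  targets:
    - [0,[0,-0.3,0],0]
    - [0,[0.1,-0.6,0],0]
    - [0,[0.1,-0.9,0],0]
    - [0,[0.1,-1.0,0],0]
    - [0,[0.1,-1.0,0],0]

```text
clock: 14.1
eef_pos: [0.5538, -0.0084, 0.0688]
tool_rot: [1.11, 1.269, -1.11]
contact_force: [0.1, 1.4, 0.0]
grip_width: 0.0427
```

```bash
python3 look.py 13; python3 -c "
from h import *
p,d=optics.capture('side');cv2.imwrite('pics/s13.png',p[180:340,200:420].repeat(3,0).repeat(3,1))"
```

```text
clk 14.1 p [ 0.5538 -0.0084  0.0688] yaw 7.7 F [0.1 1.4 0. ] w 0.0427
cass zt 0.0851 rect mod ((-3.72723388671875, -142.57080078125), (49.13643264770508, 101.57479858398438), 83.47624206542969)
tool mod [-0.0035 -0.064 ]
```

View pics/s13.png

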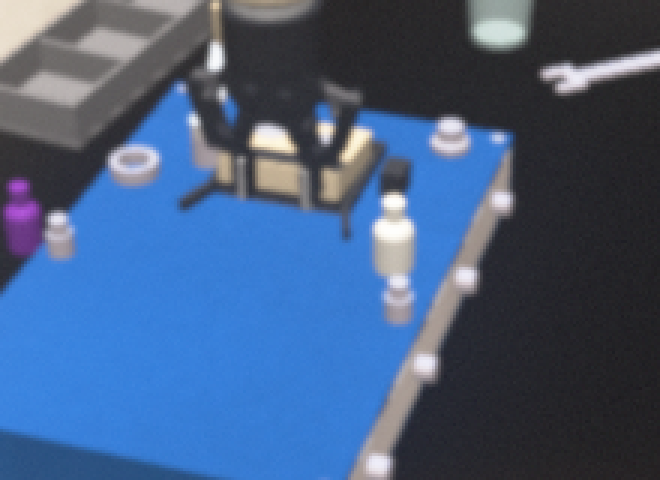

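>>> step_arm:
  targets:
    - [0,[0,-0.1,0],0]
    - [0,[0,-0.2,0],0]
    - [0,[0,-0.3,0],0]
    - [0,[0,-0.3,0],0]

```text
clock: 14.53
eef_pos: [0.5539, -0.0111, 0.0689]
tool_rot: [1.11, 1.27, -1.11]
contact_force: [-0.3, 1.1, -0.3]
grip_width: 0.0426
```

```bash
python3 look.py 14
```

```text
clk 14.5333 p [ 0.5539 -0.0111  0.0689] yaw 7.7 F [-0.3  1.1 -0.3] w 0.0426
cass zt 0.0832 rect mod ((-4.0723114013671875, -145.23162841796875), (44.437034606933594, 101.81983184814453), 83.05917358398438)
tool mod [-0.0038 -0.0667]
```

>>> step_arm:
  targets:
    - [0,[0,1,0],0]
    - [0,[-0.2,2,0],0]
    - [0,[-0.2,2,4],0]
    - [0,[-0.2,2,8],0]
    - [0,[-0.2,5,11],0]
    - [0,[-0.2,9,11],0]
    - [0,[-0.2,13,11],0]
    - [0,[-0.2,16,11],0]
    - [0,[-0.2,16,11],0]

```text
clock: 15.33
eef_pos: [0.551, 0.1548, 0.1794]
tool_rot: [1.108, 1.273, -1.104]
contact_force: [0.2, -0.3, -0.8]
grip_width: 0.0428
```

```bash
cat > fit.py <<'E'
from h import *
import sys
t=sys.argv[1]
st();p,d=optics.capture('top');cv2.imwrite(f'pics/t{t}.png',cv2.resize(p[165:275,290:420],None,fx=6,fy=5.4,interpolation=cv2.INTER_CUBIC)[:600,:790])
C=cloud('top',d); D=(C[...,:2]-o)@M
s=(np.abs(D[...,0])<.042)&(D[...,1]>-.155)&(D[...,1]<-.085)&(C[...,2]<.093)
P=np.c_[D[s],C[s][:,2]]; A=np.c_[P[:,:2]-(0,-.12),np.ones(len(P))]; k=np.linalg.lstsq(A,P[:,2],rcond=None)[0]; print("plane top",k.round(4),len(P),"expect .084")
deck=(D[...,0]>-.06)&(D[...,0]<.06)&(D[...,1]<-.18)&(D[...,1]>-.22); print("deck z",np.median(C[deck][:,2]))
p2,d2=optics.capture('side');cv2.imwrite(f'pics/s{t}.png',cv2.resize(p2[185:285,220:380],None,fx=5,fy=5,interpolation=cv2.INTER_CUBIC))
E
python3 fit.py 15
```

```text
clk 15.3333 p [0.551  0.1548 0.1794] yaw 8.0 F [ 0.2 -0.3 -0.8] w 0.0428
plane top [-0.0019 -0.0002  0.0835] 1007 expect .084
deck z 0.059319648372360104
```

View pics/t15.png

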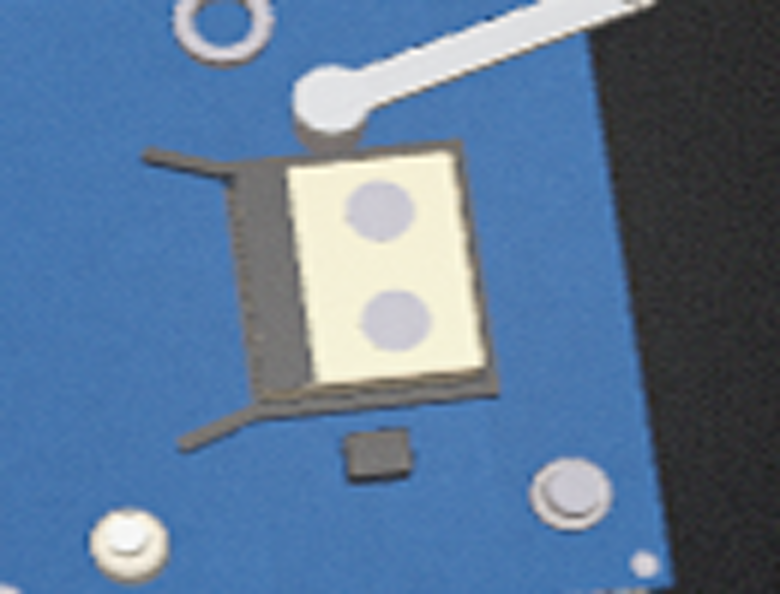

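View pics/s15.png

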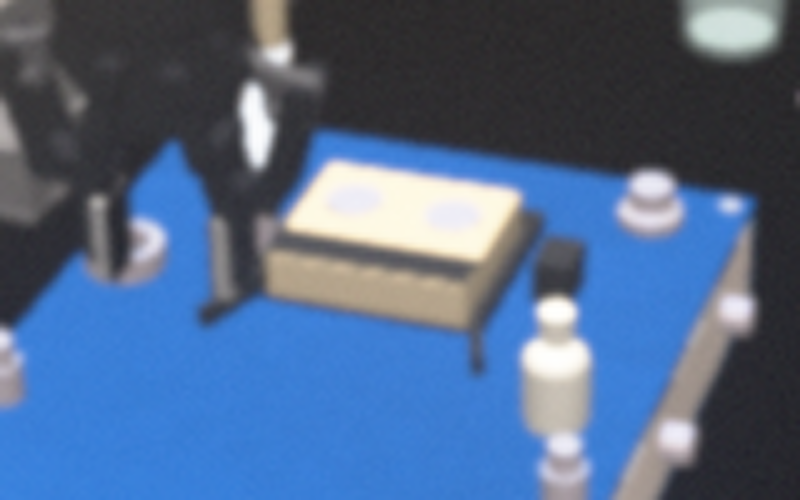

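The cassette lies flat, with the top plane at 83.5 mm (84 expected) and a tilt of about 2 mrad. Next I'll close the lever.

>>> step_arm:
  targets:
    - [0,[13.9,-32.5,1.5],16]
    - [0,[13.9,-32.5,1.5],16]
    - [0,[13.9,-32.5,1.5],16]
    - [0,[13.9,-32.5,1.5],16]
    - [0,[13.9,-32.5,1.5],16]
    - [0,[13.9,-32.5,1.5],16]
    - [0,[13.9,-32.5,1.5],16]
    - [0,[13.9,-32.5,1.5],16]
    - [0,[13.9,-32.5,1.5],16]
    - [0,[13.9,-32.5,1.5],16]
    - [0,[13.9,-32.5,1.5],16]
    - [0,[13.9,-32.5,1.5],16]

```text
clock: 16.43
eef_pos: [0.69, -0.1765, 0.1931]
tool_rot: [0.901, 1.378, -0.901]
contact_force: [-0.6, 0.7, 0.4]
grip_width: 0.043
```

```bash
python3 -c "
from h import *
st()
p,d=optics.capture('side');cv2.imwrite('pics/s16.png',p[160:290,200:420].repeat(3,0).repeat(3,1))
h=o+M@(.074,-.12)
print(h)
for a in [1.86,1.6,1.3,1.0,.7,.4,.2,0,-.05]:
  t=th+np.pi+a; print(a,(h+.13*np.array([np.cos(t),np.sin(t)])).round(4),round(np.degrees(t)-270,1))"
```

```text
clk 16.4333 p [ 0.69   -0.1765  0.1931] yaw 23.6 F [-0.6  0.7  0.4] w 0.043
[ 0.63793463 -0.0538921 ]
1.86 [ 0.6909 -0.1726] 24.0
1.6 [ 0.6585 -0.1822] 9.1
1.3 [ 0.6197 -0.1826] -8.1
1.0 [ 0.5825 -0.1715] -25.3
0.7 [ 0.5502 -0.1498] -42.4
0.4 [ 0.5258 -0.1196] -59.6
0.2 [ 0.515 -0.096] -71.1
0 [ 0.509  -0.0707] -82.6
-0.05 [ 0.5084 -0.0643] -85.4
```

View pics/s16.png

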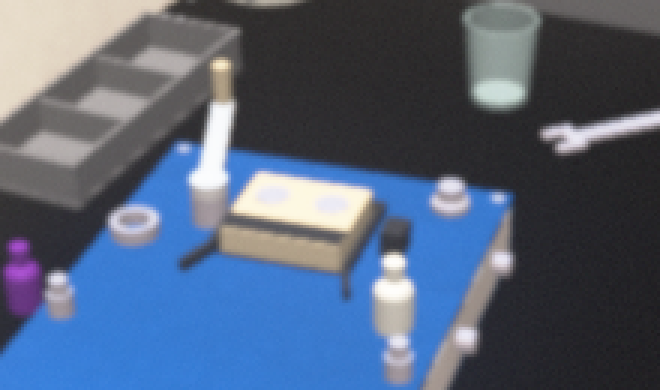

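>>> step_arm:
  targets:
    - [0,[0,0.3,-3],0]
    - [0,[0,0.3,-5],0]
    - [0,[0,0.3,-7],0]
    - [0,[0,0.3,-8.2],0]
    - [0,[0,0.3,-8.2],0]
    - [0.35,[0,0.3,-8.2],0]
    - [0.35,[0,0.3,-8.2],0]
    - [0.35,[0,0.3,-8.2],0]
  grip_force: 20

```text
clock: 17.15
eef_pos: [0.692, -0.1733, 0.1141]
tool_rot: [0.9, 1.374, -0.898]
contact_force: [0.1, -0.4, 1.0]
grip_width: 0.0276
```

```bash
python3 -c "
from h import *
h=o+M@(.074,-.12);p0=None
for i in range(0,19):
  a=np.radians(106.6-6*i); t=th+np.pi+a; q=h+.13*np.array([np.cos(t),np.sin(t)])
  if p0 is None:p0=q
  print(i,-6*i,a.round(2),((q-p0)*100).round(1))"
```

```text
0 0 1.86 [0. 0.]
1 -6 1.76 [-1.3 -0.5]
2 -12 1.65 [-2.6 -0.8]
3 -18 1.55 [-3.9 -1.1]
4 -24 1.44 [-5.3 -1.1]
5 -30 1.34 [-6.6 -1.1]
6 -36 1.23 [-8.  -0.8]
7 -42 1.13 [-9.3 -0.5]
8 -48 1.02 [-10.6  -0. ]
9 -54 0.92 [-11.8   0.6]
10 -60 0.81 [-12.9   1.3]
11 -66 0.71 [-14.    2.2]
12 -72 0.6 [-15.    3.2]
13 -78 0.5 [-15.8   4.2]
14 -84 0.39 [-16.6   5.4]
15 -90 0.29 [-17.2   6.6]
16 -96 0.19 [-17.7   7.8]
17 -102 0.08 [-18.    9.2]
18 -108 -0.02 [-18.2  10.5]
```

>>> step_arm:
  targets:
    - [0.35,[-1.3,-0.5,0],-6]
    - [0.35,[-2.6,-0.8,0],-12]
    - [0.35,[-3.9,-1.1,0],-18]
    - [0.35,[-5.3,-1.1,0],-24]
    - [0.35,[-6.6,-1.1,0],-30]
    - [0.35,[-8,-0.8,0],-36]
    - [0.35,[-9.3,-0.5,0],-42]
    - [0.35,[-10.6,0,0],-48]
    - [0.35,[-11.8,0.6,0],-54]
    - [0.35,[-12.9,1.3,0],-60]
    - [0.35,[-14,2.2,0],-66]
    - [0.35,[-14,2.2,0],-66]

```text
clock: 18.15
eef_pos: [0.5502, -0.1503, 0.1132]
tool_rot: [1.732, 0.761, -1.73]
contact_force: [-0.4, 1.2, -0.2]
grip_width: 0.0281
```

```bash
python3 -c "
from h import *
st()
p,d=optics.capture('side');cv2.imwrite('pics/s17.png',p[160:290,200:420].repeat(3,0).repeat(3,1))"
```

```text
clk 18.15 p [ 0.5502 -0.1503  0.1132] yaw -42.5 F [-0.4  1.2 -0.2] w 0.0281
```

View pics/s17.png

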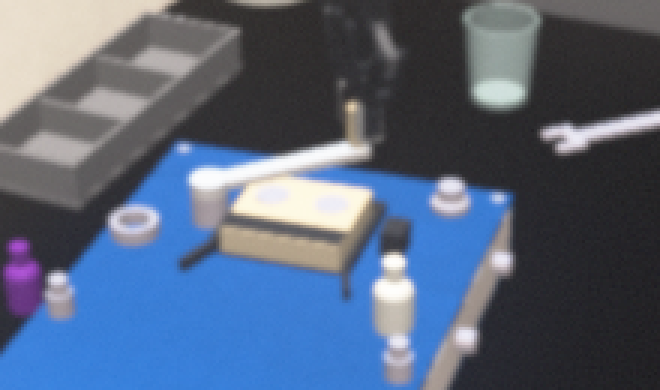

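>>> step_arm:
  targets:
    - [0.35,[-1,1,0],-6]
    - [0.35,[-1.8,2,0],-12]
    - [0.35,[-2.6,3.2,0],-18]
    - [0.35,[-3.2,4.4,0],-24]
    - [0.35,[-3.7,5.6,0],-30]
    - [0.35,[-4,7,0],-36]
    - [0.35,[-4.1,8,0],-40]
    - [0.35,[-4.1,8.5,0],-40]
    - [0.35,[-4.2,8.7,0],-40]
    - [0.35,[-4.2,8.7,0],-40]

```text
clock: 19.03
eef_pos: [0.51, -0.0645, 0.1126]
tool_rot: [2.152, 0.148, -2.147]
contact_force: [0.1, 0.3, 0.0]
grip_width: 0.028
```

```bash
python3 -c "
from h import *
st()
p,d=optics.capture('side');cv2.imwrite('pics/s18.png',p[160:290,200:420].repeat(3,0).repeat(3,1))"
```

```text
clk 19.0333 p [ 0.51   -0.0645  0.1126] yaw -82.1 F [0.1 0.3 0. ] w 0.028
```

View pics/s18.png

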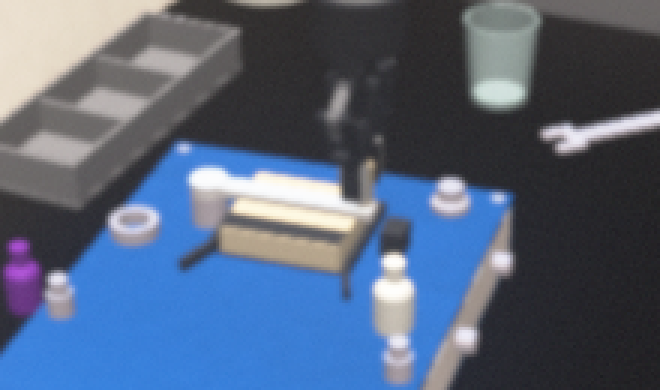

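>>> step_arm:
  targets:
    - [0.35,[0,0.2,0],0]
    - [0.35,[-0.1,0.4,0],0]
    - [0.35,[-0.1,0.5,0],0]
    - [0.35,[-0.1,0.5,0],0]

```text
clock: 19.42
eef_pos: [0.5095, -0.0638, 0.1124]
tool_rot: [2.151, 0.136, -2.144]
contact_force: [4.8, -17.5, -4.7]
grip_width: 0.0279
```

The lever has hit its stop (17 N). I'll back off, lift away and verify.

>>> step_arm:
  targets:
    - [0.35,[0.1,-0.6,0],0]
    - [0.2,[0.1,-0.7,0],0]
    - [0.2,[0.1,-0.7,2],0]
    - [0.2,[0.1,-0.7,5],0]
    - [0.2,[0.1,-0.7,8],0]
    - [0.2,[0.1,-0.7,11],0]
    - [0.2,[-4,-5,13],0]
    - [0.2,[-8,-9,13],0]
    - [0.2,[-10,-13,13],0]
    - [0.2,[-12,-17,13],0]
    - [0.2,[-12,-21,13],0]
    - [0.2,[-12,-24,13],0]

```text
clock: 20.42
eef_pos: [0.3897, -0.277, 0.2422]
tool_rot: [2.152, 0.146, -2.151]
contact_force: [1.1, 0.2, 0.5]
grip_width: 0.0342
```

```bash
python3 fit.py 19; python3 -c "
from h import *
p,d=optics.capture('top'); cv2.imwrite('pics/tt19.png',p)
C=cloud('top',d); s=(C[...,2]>.12)&(C[...,2]<.15)&(np.abs(C[...,1]+.07)<.03)&(np.abs(C[...,0]-.509)<.03); q=C[s].mean(0);print('post top',q,s.sum())
for n in landmark_of('top','lever_post')[:2]:
  q=onz('top',n['point'],.135); v=(q[:2]-o)@M-(.074,-.12); print(n,q,'angle',np.arctan2(-v[1],-v[0]))
"
```

```text
clk 20.4167 p [ 0.3897 -0.277   0.2422] yaw -82.3 F [1.1 0.2 0.5] w 0.0342
plane top [-0.003   0.0062  0.0836] 750 expect .084
deck z 0.05926904616654967
post top [ 0.50815397 -0.06992854  0.13312687] 42
{'point': [351.2, 233.7], 'confidence': 0.57} [ 0.50777847 -0.06853463  0.135     ] angle -0.017998365862366673
```

View pics/t19.png

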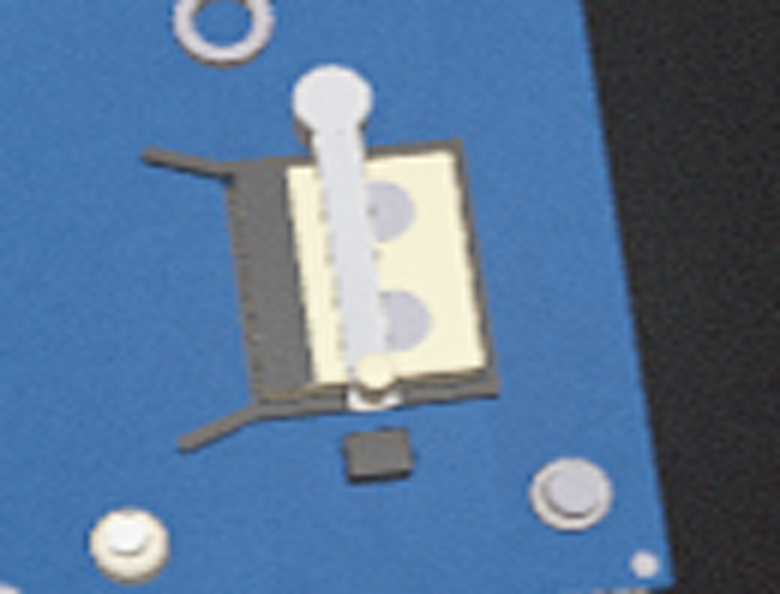

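View pics/s19.png

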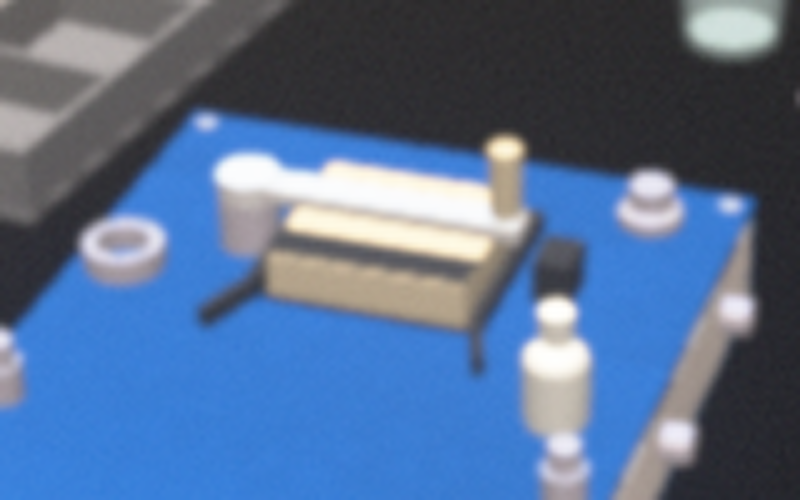

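View pics/tt19.png

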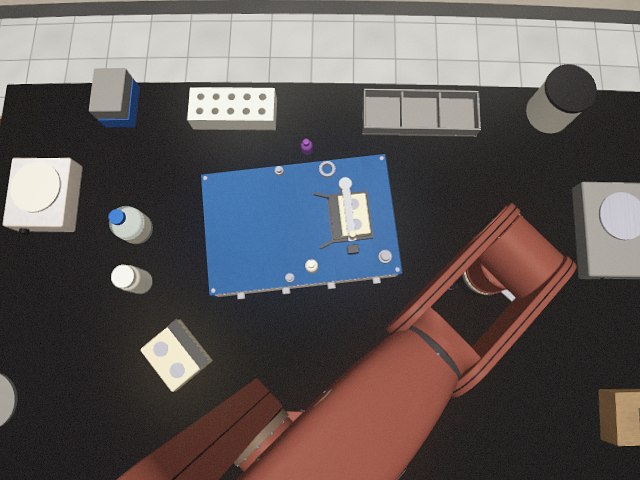

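>>> step_arm:
  targets:
    - [0.2,[0,0,0],0]
    - [0.2,[0,0,0],0]

```text
clock: 20.78
eef_pos: [0.3915, -0.2747, 0.2415]
tool_rot: [2.151, 0.147, -2.152]
contact_force: [-0.5, 0.4, 0.6]
grip_width: 0.0337
```

```bash
python3 -c "
from h import *
st(); print(workorder.job_done())"
```

```text
clk 20.7833 p [ 0.3915 -0.2747  0.2415] yaw -82.2 F [-0.5  0.4  0.6] w 0.0337
the job is handed in; nothing more can be done
None
```

I handed the job in at 20.8 s. The cassette is in the pocket and the lever is shut over it; no verdict is reported, so this rests on my own checks.

**What I did:** I swung the lever clear to about 1.86 rad and set the white bottle upright on the deck's -x side. I pushed the smaller cassette with both fingers, squaring it on the way, until it dropped into the pocket. Then I swung the lever shut to its stop, where it pushed back with 17 N, and moved the arm away.

**Last checks:**
- **Cassette, before closing the lever:** its top was at 83.5 mm (84 expected) with about 2 mrad of tilt. From where the fingers stopped, its centre is about 2 mm from the pocket's in y.
- **Cassette, after closing:** its top was at 83.6 mm. The fit then read about 7 mrad of tilt, probably because the lever partly covers it.
- **Lever:** it reads about -0.02 rad, which is 0 within calibration.
- **Bottle and bystanders:** the bottle stands upright. The bystanders I could see look unmoved; the arm hid the beaker and most of the wrench in the last full top view. The side views show the beaker unmoved; the wrench last showed in full just before the lever was shut.
- **Arm:** it touches nothing.

No check failed or disagreed.

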